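# Put away the brick box that is still full

## Robot

A 6-joint arm with a two-finger parallel gripper is mounted at the origin on the work surface. World frame = base frame: x ahead of the robot, y to its left, z up, the work surface at z = 0. Lengths are in m, angles in rad, forces in N, time in s.
With the tool pointing down it reaches from about 0.35 to 0.975 m from the base axis. Payload 4.9 kg.
Tool frame: the origin (TCP) lies midway between the tips of the shut fingers; the grasp point (between the pads) lies 19 mm behind it; z points along the fingers, y is the line along which they close (so a half turn about z gives the same grasp; the last joint's range is limited). The gripper opens to 85 mm and grips with 20 to 120 N. Pads are 22 mm wide; open, the fingers measure 114 mm over their backs; the gripper's body (76 mm by 85 mm) begins 54 mm behind the grasp point. The pads swing forward as they close: fully open they stand 13 mm farther back than shut.
Start: joints at [1.074, 0.053, 1.613, -0, 1.476, -0.119], TCP at [0.231, 0.581, 0.231] pointing down, gripper open.
Joint ranges: [-3.01, 3.01], [-1.01, 2.22], [0.06, 2.58], [-1.02, 4.17], [0.09, 2.62], [-3.14, 3.14]. Speed limits (rad/s): [2.57, 2.57, 3.14, 3.14, 3.14, 3.14].

## Interface

Orientations are given as a rotation vector (axis times angle).
In Python, from station import telemetry, optics, ctrl gives the robot as it stands.
- The arm moves only by the shell command python3 -m pendant 'ROWS' [FORCE]. ROWS is JSON, one flat list of numbers, 7 for each row, row after row: the turn, a rotation vector about the tool's x, y, z as a fraction of full scale, then the shift along the tool's x, y, z as a fraction of full scale, then the opening, from 0 (shut) to 1 (fully open). In form: [ax, ay, az, tx, ty, tz, fingers, ax, ay, az, tx, ty, tz, fingers, ...]. A call has 1 to 12 rows; each row is the pose to reach, as a shift and turn from the pose commanded when the call began, along the tool's axes at that moment; what a row does not reach only later rows make up. Full scale, the value 1, is 300 mm for a shift and 30 degrees for a turn. A row lasts 1/8 s, in which the tool goes at most 62.5 mm and 10.7 degrees, less where a joint would pass 70% of its speed; a pose out of reach is approached as far as the arm can. A call with a number of a shift or a turn outside -1 to 1 is refused whole. A call with a gripper value outside its range is refused whole. The fingers move at their own pace and stop on an object; FORCE is the grip in N (left out, the last holds). Time passes only in rows, so rows that repeat a pose let the fingers close. It gives the time, the measured TCP pose, the force, the opening and the grip force at its end, in the units of the state.
- telemetry.get_obs(): the state, without advancing time (a new reading comes with each control period).
- optics.get_image(name): name is "scene" or "top" or "wrist"; returns a dict with "image" (480x640x3 uint8, red, green, blue), "depth" (480x640 float32, m along the optical axis (not along the pixel's ray), 0 where there is no reading), "fx", "fy", "cx", "cy" (pixels), "dist_coeffs" ([k1, k2, p1, p2, k3] as OpenCV has them; the pictures are not rectified), "rvec" (rotation vector, rad) and "tvec" (3), from world to camera coordinates, as OpenCV has them. Camera axes: x right, y down, z forward; pixel columns grow to the right and rows downward; lengths in m; the calibration is good to about 2 mm. A picture is of the moment at which its call begins.
- ctrl.finish_job(): hands the job in; it is judged then, once.
The state is a dict: "t": time; "q": joint angles; "dq": joint speeds; "effort": joint torques, N m; "tool_pos": TCP position; "tool_rot": TCP orientation; "contact_force": force on the tool from outside, world axes, zero at the start; "wrist_torque": the same for the moment, N m; "opening": finger opening in m; "grip_force": force on a finger pad.
Only numpy, scipy, OpenCV 4.12 (cv2) and the standard library are available. Lean on these libraries where they do the work, as an engineer would, in place of code of your own. Each camera call takes 0.05 s, during which the arm holds its last target. There are 200 camera calls.

## Task

Four identical closed brick boxes stand in front of the toy shelf; one is still full of bricks, the other three are all but empty, and only their weight tells. Find the full one by feel and slide it straight back into the space under the bottom tier until it is fully home, its far end square against the stop rail. The three light boxes stay out in front: nudging one a couple of centimetres to feel it is fine, but do not shift it further than about 5 cm, and leave the cup and the toys on the shelf undisturbed.

Things in the scene. Friction and masses are not known exactly. Their poses are not given: they have to be found in the camera images.
- shelf: three stacking tiers of light ash, fixed, open at front and back. Origin on the table at the middle of the bottom tier's footprint; x from its front to its back, y along it. Bottom tier 760 mm wide, 140 deep (front edge x = -70 mm), board's underside at z = 115, top at 133 mm, carried only by 18 mm side panels; the table is the floor under it. The boxes stand in a row before it, 10 to 50 mm off.
- stop (a point): middle of the front face of the stop rail, at table height: the rail is 50 mm high, runs the whole clear width (724 mm) under the bottom tier, parallel to the shelf's y, 100 mm behind the board's front edge. A box fully home touches it, so its origin is 75 mm in front of this face and 50 mm of it sticks out in front of the board.
- middle_front (a point): middle of the front edge of the middle tier's board top (z = 258 mm, 600 mm wide), 15 mm further back than the bottom tier's front edge; the top tier's edge is 10 mm further back again, 125 mm higher, 440 mm wide
- box_a: closed plywood brick box, 150 mm long (x) x 100 wide (y) x 70 high, smooth, no handle, lid 4 mm below the rim; origin: centre of its underside, x to its far end. Loose on the table. Any one of the four is full (0.79 to 0.94 kg), the others hold a stray brick (0.25 to 0.29 kg). Friction is alike, 0.42 to 0.63; pads dragging on a wall can up to double the push needed: 1 to 4 N light, 3.5 to 12 N full, about threefold.
- box_b: another brick box, the same to the eye as box_a: 150 mm long (x) x 100 wide (y) x 70 high, origin at the centre of its underside, x to its far end
- box_c: another brick box, the same to the eye as box_a: 150 mm long (x) x 100 wide (y) x 70 high, origin at the centre of its underside, x to its far end
- box_d: another brick box, the same to the eye as box_a: 150 mm long (x) x 100 wide (y) x 70 high, origin at the centre of its underside, x to its far end
- tea_cup: toy tea cup of stainless steel, 52 mm across, 42 mm high, origin at the centre of its underside; loose on the table in the gap between the two middle boxes
- teapot: toy teapot of stainless steel, 90 mm high and about 145 mm over spout and handle, origin at the centre of its underside; loose on the bottom tier
- fire_engine: red wooden fire engine, 150 mm long (its y), 74 mm high, origin under its centre; loose on the middle tier
- snow_globe: glass snow globe on a turned base, 74 mm across, 92 mm high, origin at the centre of its underside; loose on the middle tier
- shape_sorter: blue plastic shape sorter, 93 x 103 x 102 mm, origin at the centre of its underside; loose on the top tier
- rattle: bamboo rattle lying flat, 150 mm long (its y), 14 mm thick, origin under its middle; loose on the top tier
Things that resemble listed ones, but are neither listed nor needed, are in the scene too. What is shaped like the box_b but pink or turquoise is not meant.

How it is judged:
By the outcome, as a careful person would: the job done as asked, in the order asked, and still so for the second after the job is handed in, with the robot touching nothing.
It also fails if it takes over 61 s, if anything falls off the work surface, if the arm or the gripper's body presses on something with over 40 N, if the wrist force passes 120 N, or if a joint passes its speed limit or range.

## Working session

There is one attempt and no reset: what is moved stays moved. The work goes in short steps, Python scripts to look and compute and a shell command to move; the robot and the scene stay as the last step left them, time stands still between calls to the robot, and variables do not carry over. Pictures are saved under pics/ and viewed, at most 10 in all, crops included, and the job is handed in when it is done.

```bash
ls; mkdir -p pics; python3 - <<'E'
from station import telemetry, optics
import cv2,numpy as np
print(telemetry.get_obs())
for n in("scene","top"):
    d=optics.get_image(n); np.savez(n+'.npz',**d)
    cv2.imwrite(f'pics/{n}1.png',d['image'][:,:,::-1])
    print(n,d['fx'],d['cx'],d['cy'],d['dist_coeffs'],d['rvec'],d['tvec'])
E
```

```text
pics
{'t': 0.0, 'q': array([ 1.07399678e+00,  5.33425169e-02,  1.61430253e+00, -1.50707828e-05,
        1.47601109e+00, -1.18995295e-01]), 'dq': array([ 0.00123079, -0.00023343,  0.00070074,  0.00193852,  0.00020342,
        0.00021131]), 'effort': array([-5.91142343e-04, -3.93694675e+01, -3.70169413e+01, -2.18450882e-04,
        7.23719801e-03, -6.92221278e-06]), 'tool_pos': array([0.2302486 , 0.58036476, 0.23006682]), 'tool_rot': array([-0.5898131 , -3.08510556,  0.00309543]), 'contact_force': array([-0.77669885,  0.55071005, -0.9346191 ]), 'wrist_torque': array([ 0.0260835 ,  0.03250891, -0.01979659]), 'grip_force': 0.0, 'opening': 0.0852603014806058}
scene 530.1253571444099 322.25331615374546 240.76556605969867 [0.03452444 0.         0.         0.         0.        ] [ 2.50373284 -1.07533337  0.24199628] [-0.38406914  0.47581359  1.28286565]
top 498.6111102074019 316.0602199146499 232.461827341366 [-0.10911288  0.          0.          0.          0.        ] [ 2.20016573 -2.15125981  0.14145154] [-0.0204988   0.5642241   1.25027966]
```

View pics/scene1.png

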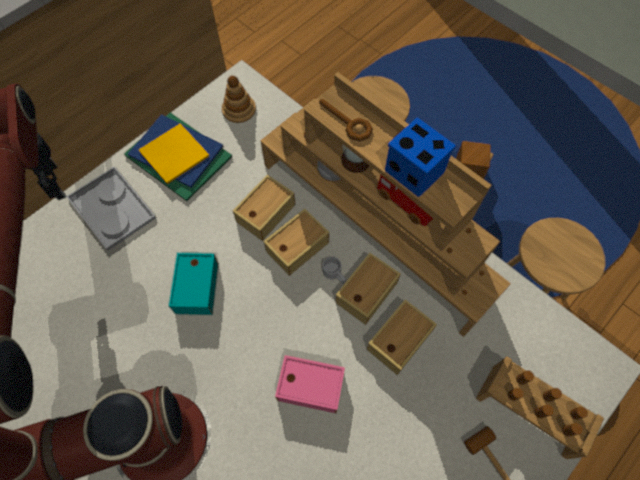

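View pics/top1.png

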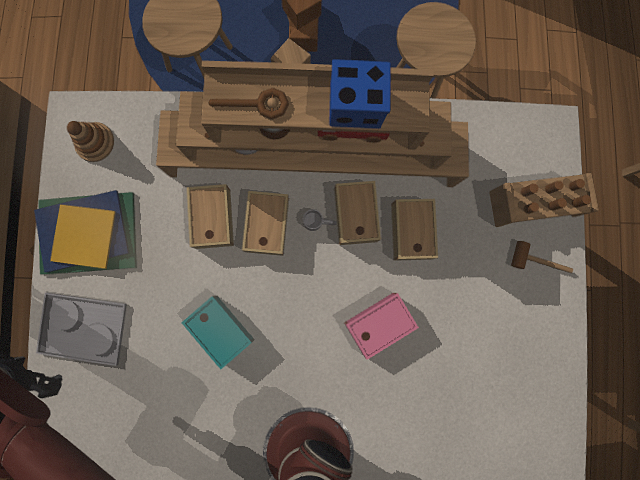

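The scene and top pictures agree. The four wooden boxes are at about (209,215), (265,222), (357,211) and (415,228) in the top view, with the cup at (310,218). The bottom tier's front edge runs from about (157,165) to (467,178). The pink and turquoise boxes are decoys.

```bash
cat > h.py <<'E'
import cv2,numpy as np
def cloud(d):
    h,w=d['depth'].shape; K=np.array([[d['fx'],0,d['cx']],[0,d['fy'],d['cy']],[0,0,1.]])
    u,v=np.meshgrid(np.arange(w),np.arange(h))
    n=cv2.undistortPoints(np.stack([u,v],-1).reshape(-1,1,2).astype(float),K,np.array(d['dist_coeffs'],float)).reshape(h,w,2)
    z=d['depth'].astype(float); P=np.dstack([n*z[...,None],z])
    R=cv2.Rodrigues(np.array(d['rvec'],float))[0]
    P=(P-np.array(d['tvec']).ravel())@R; P[z==0]=np.nan
    return P
def boxes(P,seeds):
    m=((P[...,2]>.055)&(P[...,2]<.08)).astype(np.uint8)
    n,l=cv2.connectedComponents(m,connectivity=4)
    out=[]
    for u,v in seeds:
        q=P[l==l[v,u]]; 
        r=cv2.minAreaRect((q[:,:2]*1000).astype(np.float32))
        c,s,a=r; 
        if s[0]<s[1]: s=s[::-1]; a-=90
        a=(a+90)%180-90
        out.append((np.round(c,1),np.round(s,1),round(a,2),len(q),np.round(np.nanmedian(q[:,2])*1000,1)))
    return out
E
python3 - <<'E'
from h import *
d=dict(np.load('top.npz'));P=cloud(d)
for b in boxes(P,[(209,205),(265,212),(357,205),(415,220)]): print(b)
# board front edges
for lo,hi,nm in((.125,.14,'bottom'),(.25,.265,'mid'),(.375,.39,'top')):
    m=(P[...,2]>lo)&(P[...,2]<hi); q=P[m]*1000
    q=q[(q[:,0]>400)]
    c,s,a=cv2.minAreaRect(q[:,:2].astype(np.float32)); print(nm,c,s,a,len(q),np.median(q[:,2]))
    print(np.round(cv2.boxPoints((c,s,a))).tolist())
    # front edge per y bin
    ys=np.arange(q[:,1].min()+15,q[:,1].max()-15,10)
    e=np.array([(y,np.sort(q[abs(q[:,1]-y)<5][:,0])[:1].mean()) for y in ys if (abs(q[:,1]-y)<5).sum()>3])
    f=np.polyfit(e[:,0],e[:,1],1); r=e[:,1]-np.polyval(f,e[:,0]); k=abs(r)<4; f=np.polyfit(e[k,0],e[k,1],1);print('front x=',f,k.sum(),len(k),q[:,1].min(),q[:,1].max())
q=P[200:235,295:325].reshape(-1,3)*1000; q=q[(q[:,2]>30)&(q[:,2]<50)]; print('cup',cv2.minEnclosingCircle(q[:,:2].astype(np.float32)),len(q),q.min(0),q.max(0))
E
```

```text
(array([598.2, 264.9]), array([151.8, 102.1]), 5.92, 2442, np.float64(68.0))
(array([584.1, 120.7]), array([150.8, 100.9]), -3.96, 2444, np.float64(68.1))
(array([ 616.7, -110.7]), array([151.3,  98.8]), 5.92, 2347, np.float64(68.0))
(array([ 576.9, -259. ]), array([151.2, 102.6]), 2.77, 2440, np.float64(67.9))
bottom (768.2153930664062, -33.468994140625) (1292.901611328125, 201.78021240234375) 84.54292297363281 7135 134.2814861281261
[[606.0, -667.0], [807.0, -687.0], [930.0, 600.0], [729.0, 620.0]]
front x= [1.27322551e-02 7.02497354e+02] 18 87 -672.0790533663212 613.8382947115093
mid (779.736328125, 4.88458251953125) (602.4661254882812, 127.59690856933594) 89.31622314453125 6249 259.19967395587514
[[712.0, -296.0], [840.0, -297.0], [847.0, 305.0], [720.0, 307.0]]
front x= [1.04385571e-02 7.17504886e+02] 58 58 -296.7999610603019 306.4855861374045
top (779.6596069335938, 4.708465576171875) (441.3197021484375, 106.98475646972656) 89.39958953857422 8061 384.3611453878769
[[724.0, -215.0], [831.0, -216.0], [835.0, 225.0], [728.0, 226.0]]
front x= [1.05618361e-02 7.27076862e+02] 42 42 -216.41867730119304 225.11052141826298
cup ((598.0606079101562, -0.6867759227752686), 27.614274978637695) 100 [572.37181638 -27.45893226  30.01717002] [623.6820773   26.60042006  48.46530045]
```

```bash
cat > g.py <<'E'
import sys,numpy as np
from scipy.spatial.transform import Rotation as R
from station import telemetry
# usage: g.py x y z yaw tilt (mm,deg)
x,y,z,yaw,tilt=map(float,sys.argv[1:6]); o=telemetry.get_obs()
t,p=np.radians(tilt),np.radians(yaw)
zz=np.array([np.sin(t),0,-np.cos(t)]); yy=np.array([0,1,0]); G=R.from_euler('z',p).as_matrix()@np.c_[np.cross(yy,zz),yy,zz]
C=R.from_rotvec(o['tool_rot']).as_matrix()
print('turn',np.round(R.from_matrix(C.T@G).as_rotvec(degrees=True)/30,3).tolist(),'shift',np.round(C.T@(np.array([x,y,z])/1000-o['tool_pos'])/.3,3).tolist(),'t',round(o['t'],2),'F',np.round(o['contact_force'],2),'pos',np.round(o['tool_pos']*1000,1),'q',np.round(o['q'],2))
E
python3 g.py 460 250 200 5.9 25
```

```text
turn [-0.204, -0.818, -0.903] shift [-1.118, -0.741, 0.102] t 0.1 F [ 0.32 -0.24 -0.79] pos [230.3 580.4 230.2] q [ 1.07  0.05  1.61  0.    1.48 -0.12]
```

```bash
python3 -m pendant '[-0.2,-0.82,-0.9,-1,-0.68,0.09,0.6,-0.2,-0.82,-0.9,-1,-0.68,0.09,0.6,-0.2,-0.82,-0.9,-1,-0.68,0.09,0.6,-0.2,-0.82,-0.9,-1,-0.68,0.09,0.6,-0.2,-0.82,-0.9,-1,-0.68,0.09,0.6,-0.2,-0.82,-0.9,-1,-0.68,0.09,0.6,-0.2,-0.82,-0.9,-1,-0.68,0.09,0.6,-0.2,-0.82,-0.9,-1,-0.68,0.09,0.6]' 30; python3 g.py 490 254 22 5.9 25
```

```text
t: 1.1
tool_pos: [0.4339, 0.2807, 0.204]
tool_rot: [-0.136, 2.701, 0.03]
contact_force: [-1.0, 0.4, 0.3]
opening: 0.0512
grip_force: 0.0
turn [-0.002, 0.001, -0.004] shift [0.096, -0.107, 0.625] t 1.1 F [-0.96  0.41  0.25] pos [433.9 280.7 204. ] q [ 0.52 -0.45  2.14 -0.2   1.06 -1.08]
```

```bash
python3 -m pendant '[0,0,0,0.096,-0.107,0.3,0.6,0,0,0,0.096,-0.107,0.5,0.6,0,0,0,0.096,-0.107,0.625,0.6,0,0,0,0.096,-0.107,0.625,0.6,0,0,0,0.096,-0.107,0.625,0.6]'; python3 g.py 510 256 22 5.9 25; python3 - <<'E'
from station import optics
import cv2
cv2.imwrite('pics/s2.png',optics.get_image('scene')['image'][160:400,180:500,::-1].repeat(2,0).repeat(2,1))
E
```

```text
t: 1.72
tool_pos: [0.4904, 0.2555, 0.023]
tool_rot: [-0.139, 2.7, 0.031]
contact_force: [0.7, -0.4, 0.4]
opening: 0.0512
grip_force: 0.0
turn [0.0, 0.004, 0.0] shift [-0.057, -0.005, 0.031] t 1.73 F [ 0.69 -0.45  0.44] pos [490.4 255.5  23. ] q [ 0.41 -0.1   2.19 -0.22  0.64 -1.12]
```

View pics/s2.png

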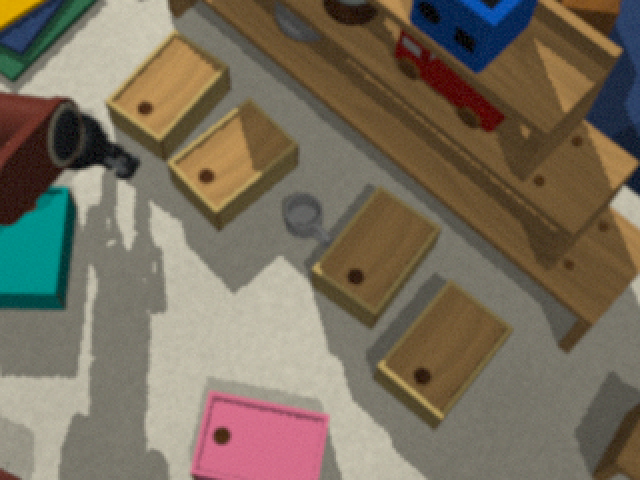

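Picture: the gripper, at about (120,160) in the crop, is just short of box 1's near end. The cup at (303,215) has its handle toward box 3. Next I feel box 1.

```bash
python3 -m pendant '[0,0,0,-0.054,0,0.025,0.6,0,0,0,-0.054,0,0.025,0.6]' | grep -E 'pos|force'; for i in 1 2 3 4 5 ; do python3 -m pendant '[0,0,0,-0.006,0,0.0028,0.6,0,0,0,-0.012,0,0.0056,0.6]' | grep -E 'pos|ct_force'; done
```

```text
tool_pos: [0.5109, 0.2577, 0.0272]
contact_force: [-0.3, 0.3, -0.5]
grip_force: 0.0
tool_pos: [0.5122, 0.2566, 0.0233]
contact_force: [0.3, 0.4, -0.2]
tool_pos: [0.5159, 0.2566, 0.0221]
contact_force: [-2.2, 0.0, 1.7]
tool_pos: [0.52, 0.257, 0.0221]
contact_force: [-1.7, 0.2, 0.3]
tool_pos: [0.524, 0.2574, 0.0221]
contact_force: [-1.4, 1.0, 0.7]
tool_pos: [0.528, 0.2578, 0.0222]
contact_force: [0.2, -0.6, -0.8]
```

```bash
python3 -m pendant '[0,0,0,0.15,0,-0.05,0.6,0,0,0,0.2,0,-0.18,0.6,0,0,0,0.2,0,-0.18,0.6]' | grep -E 'pos|ct_force';python3 g.py 488 127 22 -4 25
```

```text
tool_pos: [0.4517, 0.251, 0.0484]
contact_force: [1.0, -0.3, 1.0]
turn [0.143, 0.013, 0.296] shift [-0.033, -0.424, 0.112] t 3.65 F [ 1.03 -0.3   1.03] pos [451.7 251.   48.4] q [ 0.44 -0.25  2.27 -0.22  0.71 -1.1 ]
```

```bash
python3 -m pendant '[0.14,0.01,0.3,0,-0.2,0,0.6,0.14,0.01,0.3,0,-0.424,0,0.6,0.14,0.01,0.3,0,-0.424,0,0.6,0.14,0.01,0.3,-0.033,-0.424,0.11,0.6,0.14,0.01,0.3,-0.033,-0.424,0.11,0.6]' | grep -E 'pos|ct_force';python3 g.py 498 126.5 22 -4 25
```

```text
tool_pos: [0.4862, 0.1258, 0.0176]
contact_force: [-0.3, -1.0, 0.5]
turn [-0.005, -0.017, -0.003] shift [-0.042, 0.005, 0.003] t 4.28 F [-0.26 -0.96  0.52] pos [486.2 125.8  17.6] q [ 0.16 -0.23  2.31 -0.16  0.65 -1.23]
```

```bash
python3 -m pendant '[0,0,0,-0.04,0,0.003,0.6,0,0,0,-0.04,0,0.003,0.6]' | grep -E 'pos|ct_force'; for i in 1 2 3 4 5 6 ; do python3 -m pendant '[0,0,0,-0.006,0,0.0028,0.6,0,0,0,-0.012,0,0.0056,0.6]' | grep -E 'pos|ct_force'; done
```

```text
tool_pos: [0.5001, 0.1257, 0.0266]
contact_force: [-0.1, 0.3, 0.6]
tool_pos: [0.502, 0.125, 0.0247]
contact_force: [-1.5, 0.2, 1.4]
tool_pos: [0.5059, 0.1245, 0.0243]
contact_force: [-1.0, 0.8, 0.7]
tool_pos: [0.5101, 0.1241, 0.0243]
contact_force: [-2.2, 0.4, 0.8]
tool_pos: [0.5141, 0.1239, 0.0243]
contact_force: [-3.0, -0.0, 1.8]
tool_pos: [0.518, 0.1236, 0.0243]
contact_force: [-2.0, 0.9, 1.9]
tool_pos: [0.522, 0.1233, 0.0243]
contact_force: [-2.1, -0.1, 1.8]
```

```bash
python3 -m pendant '[0,0,0,0.15,0,-0.05,0.6,0,0,0,0.18,0,-0.16,0.6,0,0,0,0.18,0,-0.16,0.6]' | grep -E 'pos|ct_force';python3 g.py 518 -121 22 5.9 25
```

```text
tool_pos: [0.4538, 0.1288, 0.0474]
contact_force: [1.2, 0.2, -0.6]
turn [-0.139, 0.003, -0.302] shift [-0.211, -0.816, 0.191] t 6.4 F [ 1.16  0.17 -0.63] pos [453.8 128.8  47.4] q [ 0.18 -0.4   2.38 -0.16  0.74 -1.23]
```

```bash
python3 -m pendant '[-0.14,0,-0.3,0,-0.2,0,0.6,-0.14,0,-0.3,0,-0.4,0,0.6,-0.14,0,-0.3,0,-0.6,0,0.6,-0.14,0,-0.3,-0.05,-0.816,0.04,0.6,-0.14,0,-0.3,-0.15,-0.816,0.12,0.6,-0.14,0,-0.3,-0.211,-0.816,0.18,0.6,-0.14,0,-0.3,-0.211,-0.816,0.18,0.6]' | grep -E 'pos|ct_force';python3 g.py 529 -120 22 5.9 25
```

```text
tool_pos: [0.5162, -0.1235, 0.0213]
contact_force: [-0.2, 0.7, -0.0]
turn [-0.001, -0.011, -0.008] shift [-0.041, 0.008, 0.016] t 7.28 F [-0.24  0.69 -0.05] pos [ 516.2 -123.5   21.3] q [-0.5  -0.16  2.25  0.36  0.73 -2.41]
```

```bash
python3 -m pendant '[0,0,0,-0.041,0.008,0.016,0.6,0,0,0,-0.041,0.008,0.016,0.6]' | grep -E 'pos|ct_force'; for i in 1 2 3 4 5 6 ; do python3 -m pendant '[0,0,0,-0.006,0,0.0028,0.6,0,0,0,-0.012,0,0.0056,0.6]' | grep -E 'pos|ct_force'; done
```

```text
tool_pos: [0.5289, -0.1174, 0.0242]
contact_force: [-0.7, -0.2, -1.0]
tool_pos: [0.532, -0.1172, 0.024]
contact_force: [-0.1, 0.0, -0.0]
tool_pos: [0.5353, -0.1169, 0.0233]
contact_force: [-6.1, -0.5, 4.1]
tool_pos: [0.5392, -0.1166, 0.0233]
contact_force: [-5.4, -0.6, 4.5]
tool_pos: [0.5432, -0.1163, 0.0233]
contact_force: [-5.9, -1.4, 3.9]
tool_pos: [0.5472, -0.1159, 0.0233]
contact_force: [-6.8, -0.9, 3.4]
tool_pos: [0.5511, -0.1155, 0.0233]
contact_force: [-5.8, -1.3, 3.6]
```

Box 3 needs about 6 N against about 1.5–2 N for boxes 1 and 2. That is above the 4 N ceiling for a light box, so box 3 is the full one. I'll square it up while advancing.

```bash
python3 g.py 587 -113 22 -0.6 25
```

```text
turn [0.091, -0.01, 0.194] shift [-0.107, -0.004, 0.054] t 9.03 F [-5.84 -1.32  3.65] pos [ 551.1 -115.5   23.3] q [-0.45 -0.08  2.17  0.34  0.71 -2.35]
```

```bash
python3 -m pendant '[0.01,0,0.02,-0.01,0,0.005,0.6,0.02,0,0.04,-0.02,0,0.01,0.6,0.03,0,0.06,-0.03,-0.001,0.015,0.6,0.04,0,0.08,-0.04,-0.001,0.02,0.6,0.05,-0.005,0.1,-0.05,-0.002,0.025,0.6,0.055,-0.005,0.12,-0.06,-0.002,0.03,0.6,0.065,-0.005,0.14,-0.07,-0.003,0.035,0.6,0.075,-0.01,0.16,-0.08,-0.003,0.04,0.6,0.085,-0.01,0.18,-0.09,-0.004,0.045,0.6,0.09,-0.01,0.194,-0.1,-0.004,0.05,0.6,0.09,-0.01,0.194,-0.105,-0.004,0.052,0.6]' | grep -E 'pos|ct_force'; python3 g.py 617 -113.3 22 -0.6 25; python3 - <<'E'
from h import *
from station import optics
d=optics.get_image('top');P=cloud(d)
cv2.imwrite('pics/t3.png',d['image'][130:290,150:470,::-1].repeat(2,0).repeat(2,1))
m=(P[...,2]>.064)&(P[...,2]<.073)&(P[...,1]<-.03)&(P[...,1]>-.19)&(P[...,0]>.5)&(P[...,0]<.7)
q=(P[m]*1000); s=q[(q[:,0]>590)&(q[:,0]<680)]
for sg in(1,-1):
    e=[]
    for x in range(595,680,8):
        w=s[abs(s[:,0]-x)<4]
        if len(w)>3: e.append((x,(sg*w[:,1]).max()*sg))
    e=np.array(e); f=np.polyfit(e[:,0],e[:,1],1); print('side',np.degrees(np.arctan(f[0])),np.round(e[:,1],1).tolist())
E
```

```text
tool_pos: [0.586, -0.1127, 0.0218]
contact_force: [-4.6, 0.0, 2.8]
turn [0.002, -0.002, -0.0] shift [-0.094, -0.001, 0.043] t 10.4 F [-4.58  0.03  2.8 ] pos [ 586.  -112.7   21.8] q [-0.39 -0.01  2.11  0.26  0.65 -2.13]
side -0.6493629064096085 [-68.9, -65.9, -65.7, -65.8, -65.7, -65.9, -67.8, -67.6, -67.5, -67.6, -67.3]
side -2.5856320832532584 [-162.1, -161.5, -161.2, -161.5, -161.6, -163.7, -164.3, -164.7, -164.7, -163.8, -164.3]
```

View pics/t3.png

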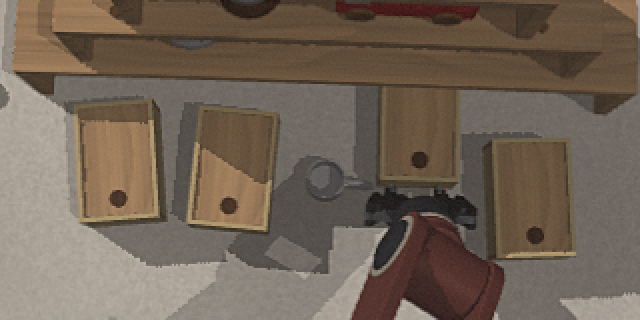

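Picture: box 3 is squared and partly under the board at about (420,135). The cup handle tip, near (368,185), lies close to the gripper's left knuckle at (370,205). I'll check that clearance before pushing on.

```bash
python3 - <<'E'
from h import *
from station import optics
for n in('top','scene'):
    P=cloud(optics.get_image(n))*1000
    q=P.reshape(-1,3); c=q[(q[:,0]>560)&(q[:,0]<630)&(q[:,1]<30)&(q[:,1]>-64)&(q[:,2]>8)&(q[:,2]<60)]
    if len(c):
        h=c[np.argsort(c[:,1])[:8]]; print(n,'cup-y tips',np.round(h).tolist())
    g=q[(q[:,0]>520)&(q[:,0]<600)&(q[:,1]<-20)&(q[:,1]>-115)&(q[:,2]>8)&(q[:,2]<140)]
    for lo in range(10,140,20):
        w=g[(g[:,2]>lo)&(g[:,2]<lo+20)]
        if len(w): i=np.argsort(w[:,1])[-3]; print(lo,np.round(w[i]),'maxx',np.round(w[:,0].max()))
E
```

```text
top cup-y tips [[593.0, -59.0, 32.0], [590.0, -59.0, 34.0], [588.0, -56.0, 26.0], [590.0, -56.0, 29.0], [593.0, -56.0, 30.0], [595.0, -56.0, 31.0], [588.0, -54.0, 30.0], [590.0, -53.0, 32.0]]
10 [591. -31.  17.] maxx 596.0
30 [595. -22.  45.] maxx 599.0
50 [598. -69.  68.] maxx 599.0
70 [571. -58.  86.] maxx 600.0
90 [564. -52. 102.] maxx 573.0
110 [547. -47. 121.] maxx 566.0
130 [544. -76. 138.] maxx 549.0
scene cup-y tips [[594.0, -53.0, 33.0], [599.0, -49.0, 25.0], [596.0, -48.0, 35.0], [613.0, -38.0, 9.0], [615.0, -15.0, 47.0], [615.0, -15.0, 39.0], [619.0, -12.0, 41.0], [616.0, -11.0, 30.0]]Traceback (most recent call last):
  File "<stdin>", line 11, in <module>
IndexError: index -3 is out of bounds for axis 0 with size 1
```

```bash
python3 -m pendant '[0,0,0,0.02,0,-0.009,0.6,0,0,0,0.02,-0.014,-0.009,0.35,0,0,0,0.02,-0.014,-0.009,0.35,0,0,0,0.02,-0.014,-0.009,0.35]' | grep -E 'pos|ct_force|open'; python3 g.py 584 -117 23 -0.6 25;
```

```text
tool_pos: [0.5805, -0.1176, 0.0228]
contact_force: [0.0, 0.4, 0.0]
opening: 0.0299
turn [-0.0, 0.004, -0.001] shift [-0.011, 0.002, 0.004] t 11.05 F [0.   0.36 0.01] pos [ 580.5 -117.6   22.8] q [-0.4  -0.02  2.12  0.27  0.65 -2.14]
```

```bash
python3 -m pendant '[0,0,0,-0.009,0,0.0042,0.35,0,0,0,-0.018,0,0.0084,0.35,0,0,0,-0.027,0,0.0126,0.35,0,0,0,-0.036,0,0.0168,0.35,0,0,0,-0.045,0,0.021,0.35,0,0,0,-0.054,0,0.0252,0.35,0,0,0,-0.063,0,0.0294,0.35,0,0,0,-0.072,0,0.0336,0.35,0,0,0,-0.081,0,0.0378,0.35,0,0,0,-0.09,0,0.042,0.35,0,0,0,-0.1,0,0.0466,0.35,0,0,0,-0.109,0,0.0508,0.35]' | grep -E 'pos|ct_force|open'; python3 g.py 636 -117.5 23 -0.6 25; python3 - <<'E'
from h import *
from station import optics
d=optics.get_image('top');P=cloud(d)*1000
cv2.imwrite('pics/t4.png',d['image'][130:290,150:470,::-1].repeat(2,0).repeat(2,1))
q=P.reshape(-1,3); s=q[(q[:,2]>62)&(q[:,2]<75)&(q[:,1]<-40)&(q[:,1]>-190)&(q[:,0]>590)&(q[:,0]<700)]
for sg in(1,-1):
    print([(x,round((sg*s[abs(s[:,0]-x)<5][:,1]).max()*sg)) for x in range(630,700,10)])
E
```

```text
tool_pos: [0.6158, -0.1174, 0.0221]
contact_force: [-5.3, 0.2, 3.9]
opening: 0.0299
turn [0.002, -0.001, -0.0] shift [-0.062, 0.0, 0.026] t 12.55 F [-5.3   0.22  3.94] pos [ 615.8 -117.4   22.1] q [-0.38  0.06  2.03  0.25  0.65 -2.11]
[(630, -66), (640, -66), (650, -66), (660, -67), (670, -68), (680, -67), (690, -67)]
[(630, -162), (640, -161), (650, -164), (660, -164), (670, -164), (680, -164), (690, -164)]
```

View pics/t4.png

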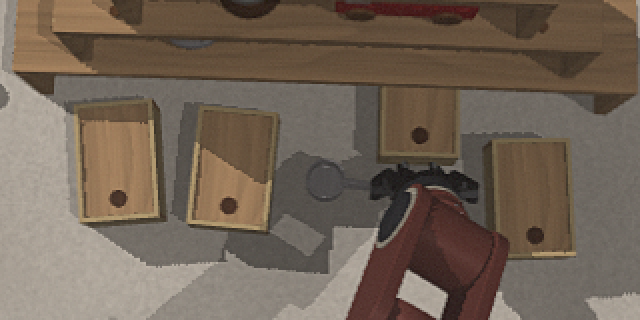

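Box 3 is straight, 3/5 of the way in at (420,125), and the cup is still at (325,180). I'll continue to the stop.

```bash
python3 -m pendant '[0,0,0,-0.009,0,0.004,0.35,0,0,0,-0.018,0,0.008,0.35,0,0,0,-0.027,0,0.012,0.35,0,0,0,-0.036,0,0.016,0.35,0,0,0,-0.045,0,0.02,0.35,0,0,0,-0.054,0,0.024,0.35,0,0,0,-0.062,0,0.028,0.35]' | grep -E 'pos|ct_force'; for i in 1 2 3 ; do python3 -m pendant '[0,0,0,-0.003,0,0.0014,0.35,0,0,0,-0.006,0,0.0028,0.35]' | grep -E 'pos|ct_force'; done
```

```text
tool_pos: [0.6364, -0.1177, 0.0221]
contact_force: [-3.8, 0.3, -1.9]
tool_pos: [0.6384, -0.1178, 0.0224]
contact_force: [-2.2, 0.2, -1.6]
tool_pos: [0.6406, -0.1179, 0.0227]
contact_force: [-2.6, 0.1, -2.9]
tool_pos: [0.6425, -0.1179, 0.0227]
contact_force: [-7.1, -0.2, -0.2]
```

```bash
for i in 1 2 3; do python3 -m pendant '[0,0,0,-0.003,0,0.0014,0.35,0,0,0,-0.003,0,0.0014,0.35]' | grep -E 'pos|ct_force'; done
```

```text
tool_pos: [0.6426, -0.1179, 0.0226]
contact_force: [-11.3, 0.2, 4.5]
tool_pos: [0.6428, -0.1179, 0.0225]
contact_force: [-17.9, -0.2, 9.8]
tool_pos: [0.6429, -0.1179, 0.0225]
contact_force: [-25.4, -0.2, 14.3]
```

The force climbed to 25 N with no further travel, and the TCP is at 642.9 against a predicted 642.5 for home. I'll back off and check.

```bash
python3 -m pendant '[0,0,0,0.006,0,-0.0028,0.35,0,0,0,0.012,0,-0.0056,0.35,0,0,0,0.05,0,-0.02,0.35,0,0,0,0.2,0,-0.1,0.35,0,0,0,0.4,0,-0.25,0.35,0,0,0,0.6,0,-0.5,0.35,0,0,0,0.6,0,-0.5,0.35,0,0,0,0.6,0,-0.5,0.35]' ; python3 - <<'E'
from h import *
from station import optics
d=optics.get_image('top');P=cloud(d)*1000
cv2.imwrite('pics/t5.png',d['image'][60:300,130:490,::-1].repeat(2,0).repeat(2,1))
e=optics.get_image('scene'); Q=cloud(e)*1000
for p in(P,Q):
    q=p.reshape(-1,3); s=q[(q[:,2]>50)&(q[:,2]<75)&(q[:,1]<-50)&(q[:,1]>-180)&(q[:,0]>620)&(q[:,0]<700)]
    ed=np.array([(y,s[abs(s[:,1]-y)<3][:,0].min()) for y in range(-155,-70,5)]); f=np.polyfit(ed[:,0],ed[:,1],1)
    print('near edge slope deg',-np.degrees(f[0]),'x@-115',np.polyval(f,-115),'ymin/max',s[:,1].min(),s[:,1].max(), np.round(ed[:,1]).tolist())
for b in boxes(P/1000,[(209,205),(265,212),(415,220)]): print(b)
q=P[200:235,295:325].reshape(-1,3); q=q[(q[:,2]>30)&(q[:,2]<50)]; print('cup',cv2.minEnclosingCircle(q[:,:2].astype(np.float32)))
E
```

```text
t: 15.98
tool_pos: [0.4198, -0.1172, 0.0868]
tool_rot: [0.016, 2.693, -0.013]
contact_force: [1.0, -0.1, 0.0]
opening: 0.03
grip_force: 0.0
near edge slope deg -0.5067652758093044 x@-115 651.424711344936 ymin/max -164.5892319726471 -65.57466469414226 [651.0, 651.0, 651.0, 651.0, 651.0, 651.0, 651.0, 651.0, 652.0, 652.0, 651.0, 652.0, 652.0, 651.0, 651.0, 652.0, 652.0]
near edge slope deg -0.3427319366120976 x@-115 650.2715557431314 ymin/max -165.84306928601836 -63.81046578925646 [651.0, 651.0, 650.0, 650.0, 650.0, 650.0, 649.0, 649.0, 650.0, 651.0, 651.0, 651.0, 651.0, 650.0, 650.0, 650.0, 650.0]
(array([611.5, 265.4]), array([152.3, 101.8]), 5.36, 2441, np.float64(68.0))
(array([605.8, 118.6]), array([151.8, 100.8]), -4.17, 2434, np.float64(68.0))
(array([ 577. , -258.6]), array([150.9, 103.9]), 2.28, 2445, np.float64(67.9))
cup ((597.7921142578125, -0.6453026533126831), 27.594972610473633)
```

View pics/t5.png

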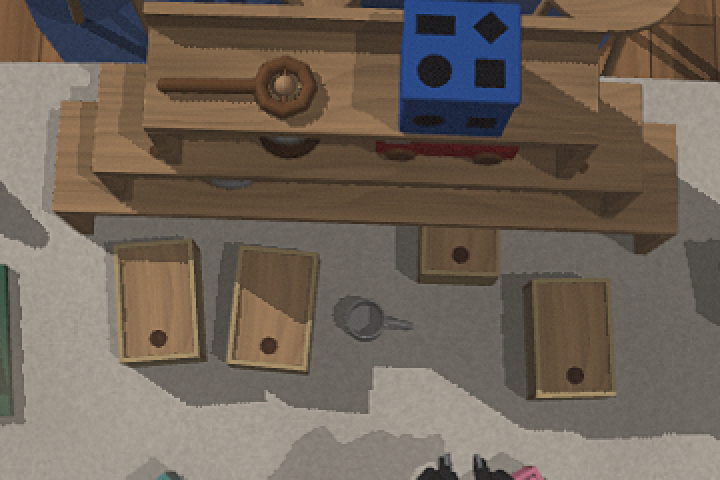

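Picture: the full box is home at (458,255), with its near edge at x = 651.4 mm (expected 651.2) and within about 0.1° of square. The light boxes moved 13, 22 and 0 mm, the cup is where it was, and the gripper is clear.

```bash
python3 -c "
from station import ctrl
print(ctrl.finish_job())"
```

```text
the job is handed in; nothing more can be done
None
```

The full box was the third from the left seen from the robot (about 6 N to push, against about 2 N for the first two). It is now home and square against the stop rail, the three light boxes stay out in front (moved at most 22 mm), the cup has not moved, the shelf toys were not touched, and the job was handed in at about 16 s.

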